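Stamp the plywood turtle with the spring marking stamp

ROBOT

A 6-joint arm with a two-finger parallel gripper is mounted at the origin on the work surface. World frame = base frame: x ahead of the robot, y to its left, z up, the work surface at z = 0. Lengths are in m, angles in degrees, forces in N, time in s.
With the tool pointing down it reaches from about 0.425 to 0.925 m from the base axis. Payload 12.5 kg.
Tool frame: the origin (TCP) lies on the mounting face of the last link; the fingertips stand 173 mm ahead of it and the grasp point (between the pads) lies 155 mm ahead of it; z points along the fingers, y is the line along which they close (so a half turn about z gives the same grasp; the last joint's range is limited). The gripper opens to 85 mm and grips with 20 to 120 N. Pads are 22 mm wide; open, the fingers measure 114 mm over their backs; the gripper's body (76 mm by 85 mm) begins 54 mm behind the grasp point. The pads swing forward as they close: fully open they stand 13 mm farther back than shut.
Start: joints at [-71.138, 28.126, 89.318, -0, 62.55, -6.05], TCP at [0.263, -0.567, 0.405] pointing down, gripper open.
Joint ranges: [-177.58, 177.58], [-47.91, 125.51], [2.72, 160], [-65.01, 245.01], [3.68, 167.84], [-153.87, 153.87]. Speed limits (degrees/s): [127.2, 127.2, 159.86, 180, 180, 180].

INTERFACE

Orientations are given as [roll, pitch, yaw] about the fixed x, y, z axes, in that order (R = Rz(yaw) Ry(pitch) Rx(roll)).
In Python, from workcell import arm gives the robot as it stands. The module is installed in compiled form; this text tells all that it offers.
- The arm moves only by the tool arm_command, never from a script. Its argument "moves" is a list that holds one entry, the list of rows, each a list of 7 numbers: the turn, a rotation vector about the tool's x, y, z in units of 10 degrees (1.0 is 10 degrees), then the shift along the tool's x, y, z in units of 50 mm (1.0 is 50 mm), then the finger opening in mm, from 0 to 85.4. A call has 1 to 5 rows; each row shifts and turns the commanded pose from where the row before left it, along the tool's axes as they then stand; what a row does not reach is not made up. A row lasts 1/8 s, in which the tool goes at most 62.5 mm and 10.7 degrees, less where a joint would pass 70% of its speed; a pose out of reach is approached as far as the arm can. A call is refused whole if a number of a shift passes 1 or a number of a turn 1, either way. A call with a gripper value outside its range is refused whole. The fingers move at their own pace and stop on an object; "newtons" is the grip in N (left out, the last holds). Time passes only in rows, so rows that do not move let the fingers close. It gives the time, the measured TCP pose, the force, the opening and the grip force at its end, in the units of the state.
- arm.get_state(): the state, without advancing time (a new reading comes with each control period).
- arm.grab_frame(name): name is "scene" or "top"; returns the picture (480x640x3 uint8, blue, green, red); there is no depth.
- arm.camera_params(name): a dict with "fx", "fy", "cx", "cy" (pixels), "extrinsics" (4x4, takes a point from camera to world coordinates). Camera axes: x right, y up, looking along -z (the intrinsics and any distortion apply to the point x, -y, -z); pixel columns grow to the right and rows downward; lengths in m; the calibration is good to about 2 mm. A picture is of the moment at which its call begins. camera_params takes no time and is no camera call.
- arm.finish_job(): hands the job in; it is judged then, once.
The state is a dict: "time": time; "joint_positions": joint angles; "qd": joint speeds; "joint_efforts": joint torques, N m; "ee_pos": TCP position; "tool_rot": TCP orientation; "wrist_force": force on the tool from outside, world axes, zero at the start; "moment": the same for the moment, N m; "opening": finger opening in m; "grasp_force": force on a finger pad.
Only numpy, scipy, OpenCV 4.12 (cv2) and the standard library are available. Lean on these libraries where they do the work, as an engineer would, in place of code of your own. Each camera call takes 0.05 s, during which the arm holds its last target. There are 200 camera calls.

TASK

Lift the spring stamp out of its red holder, stand it upright inside the black circle drawn on the plywood turtle, and set its dial sleeve to 3 (the orange pointer at the three dots). Then press the yellow plunger head fully down to its stop, let it spring back up and leave the stamp standing there. Do not drop the stamp or press it down while it is off the circle or on another setting, and leave the glue bottle, the screwdriver and the loose tile where they are.

Things in the scene. Friction and masses are not known exactly. Their poses are not given: they have to be found in the camera images.
- stamp: Loose spring stamp, about 0.6 kg, upright, 76 mm tall. Origin: centre of its underside, z up. Aluminium foot, diameter 72, 8 thick, with black dots on top around the sleeve. Black ribbed sleeve with orange pointer, diameter 42, 10 to 43 mm above the origin. Rod of diameter 12, then yellow plunger head, diameter 30, from 62 to 76 mm
- sleeve (a joint): Dial sleeve: angle of its orange pointer from the stamp's x axis, counter-clockwise from above, 0 to 1.8 rad. The groups of 1, 2, 3, 4 dots on the foot lie at 0, 0.6, 1.2, 1.8 rad: settings 1 to 4. Turns against light friction (0.035 N m), stays where left; the foot stays put by its weight
- plunger (a joint): Travel of the yellow plunger head: 0 up, 0.010 m fully down at its stop. A spring pushes it up, with about 5 N at the top and 13 N at the bottom. The head's top stop carries the stamp's weight, so the stamp can be lifted by the head
- sleeve_mid (a point): Middle of the dial sleeve, on its axis, 26.5 mm above the stamp's underside
- head_top (a point): Centre of the top face of the yellow plunger head (76 mm above the stamp's underside when up); moves with the plunger
- holder: Fixed red round cup on a 120 mm square, 3 mm steel plate; origin under its centre at bench height. Inside diameter 78, outside 88, rim 44 mm and inner floor 4 mm above the bench. At the start the stamp stands in it, foot and sleeve hidden inside, only rod and head clear
- turtle: Fixed flat plywood turtle, 12 mm thick: round body of diameter 220, with head (towards +x), flippers and tail out to 165 mm from the centre. Origin under the centre of the round body at bench height. Four glued hexagonal plates, 44 mm across and 6 mm thick, lie on it clear of the circle
- circle (a point): Centre of the black circle drawn on the turtle, on its top face (12 mm above the bench), 30 mm from the turtle's centre towards its head. The line's inside diameter is 90, so that the stamp's foot fits inside with 9 mm all round
- glue: Bystander: loose white glue bottle, orange cap, diameter 52, height 125; origin at the centre of its underside. It stands between holder and turtle
- screwdriver: Bystander: loose screwdriver with red handle lying on the bench beyond the work, about 200 mm long
- tile: Bystander: loose green-painted hexagonal wooden tile, 44 mm across and 6 mm thick, lying on the turtle; origin at the centre of its underside
Mind the look-alikes: they are no part of the job. What is meant by the stamp is not pink, and is the smaller of those in its own colour.

How it is judged:
By the outcome, as a careful person would: the job done as asked, in the order asked, and still so for the second after the job is handed in, with the robot touching nothing.
It also fails if it takes over 59 s, if anything falls off the work surface, if the arm or the gripper's body presses on something with over 40 N, if the wrist force passes 120 N, or if a joint passes its speed limit or range.

## Working session

There is one attempt and no reset: what is moved stays moved. The work goes in short steps, Python scripts to look and compute and a tool call to move; the robot and the scene stay as the last step left them, time stands still between calls to the robot, and variables do not carry over. Pictures are saved under pics/ and viewed, at most 10 in all, crops included, and the job is handed in when it is done.

Besides the shell and the picture viewer there is one more tool, called after "Emit:" as name([rows], argument=value, ...), one row to a line, values as JSON. arm_command: Moves the arm, as the interface text tells. Its arguments: {"type":"object","properties":{"moves":{"type":"array"},"newtons":{"type":"number"}},"required":["moves"]}

```bash
mkdir -p pics; python3 - <<'E'
from workcell import arm
import cv2
for n in("scene","top"):
    cv2.imwrite(f"pics/{n}0.png",arm.grab_frame(n)); p=arm.camera_params(n); print(n,{k:(v if k!='extrinsics' else [[round(float(a),4) for a in r] for r in v]) for k,v in p.items()})
print(arm.get_state())
E
```

```text
scene {'fx': 464.31352760482037, 'fy': 464.31352760482037, 'cx': 315.32195417740724, 'cy': 249.0623523237846, 'extrinsics': [[0.5736, -0.476, 0.6666, 1.2024], [0.8189, 0.316, -0.479, -0.3751], [0.0173, 0.8207, 0.5711, 0.6052], [0.0, 0.0, 0.0, 1.0]]}
top {'fx': 559.4131193471702, 'fy': 559.4131193471702, 'cx': 318.61957943478865, 'cy': 244.36315181146554, 'extrinsics': [[0.0308, 0.9978, -0.0578, 0.5461], [-0.9994, 0.0297, -0.0203, 0.0404], [-0.0185, 0.0584, 0.9981, 1.4091], [0.0, 0.0, 0.0, 1.0]]}
{'time': 0.1, 'joint_positions': array([-7.11392306e+01,  2.81593033e+01,  8.93452369e+01,  1.84661116e-03,
        6.25510299e+01, -6.05072277e+00]), 'qd': array([-0.06081147, -0.03178199, -0.14423485, -0.04099754, -0.00460016,
       -0.05251312]), 'joint_efforts': array([ 4.38936084e-03, -6.19445300e+01, -2.62025356e+01, -7.76892125e-05,
        2.85622387e-03,  3.59748310e-05]), 'ee_pos': array([ 0.26327201, -0.56681425,  0.40420957]), 'tool_rot': array([-1.79944912e+02, -7.48635285e-03,  2.49106366e+01]), 'wrist_force': array([ 0.91005772, -0.06155025,  1.1006023 ]), 'moment': array([ 0.02390818, -0.02890296,  0.02080698]), 'grasp_force': 0.0, 'opening': 0.08518458973198376}
```

View pics/scene0.png

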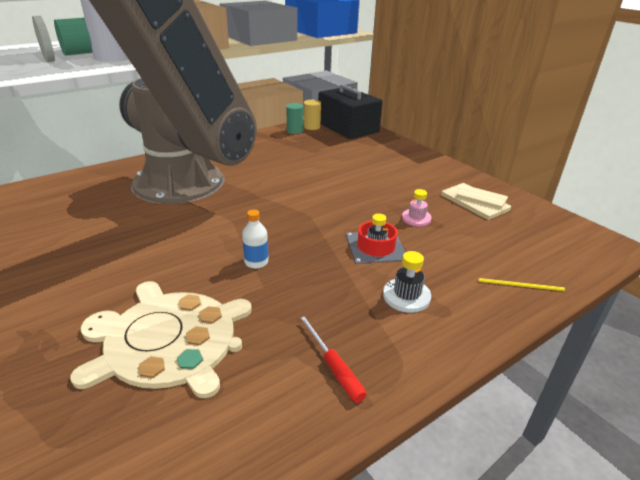

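View pics/top0.png

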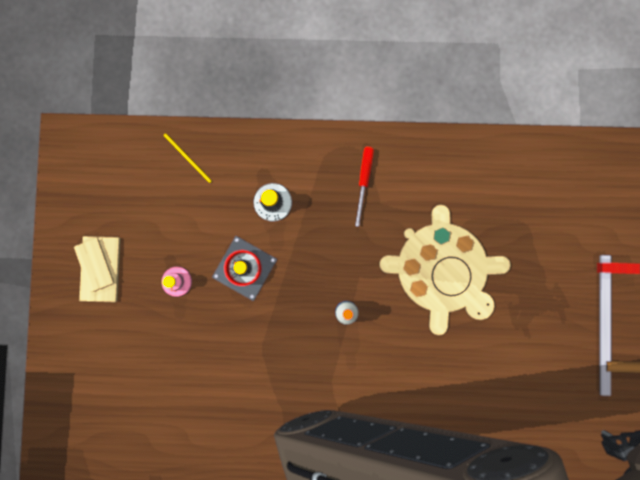

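Candidates for the stamp: one in the red holder (scene 378,228; top 240,267), a larger white-footed one on the bench (scene 410,280; top 271,200), and a pink one (scene 418,207; top 175,281). The one in the holder fits: it is not pink, it is the smaller of the two yellow/black ones, and it sits in the holder. I'll confirm this in a crop.

```bash
python3 - <<'E'
import cv2,numpy as np
t=cv2.imread("pics/top0.png");s=cv2.imread("pics/scene0.png")
f=lambda im,x,y,w,h,k:cv2.resize(im[y:y+h,x:x+w],None,fx=k,fy=k,interpolation=cv2.INTER_CUBIC)
# left: top holder (200,227)x5 80x60 ; top turtle (375,200) 140x105... 
a=np.hstack([f(t,200,227,80,60,5),f(s,338,195,80,60,5)])
b=np.hstack([f(t,380,220,120,90,400/120),f(s,75,270,180,135,400/180)])
cv2.imwrite("pics/c1.png",np.vstack([a,b]))
E
```

```text
(no output)
```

View pics/c1.png

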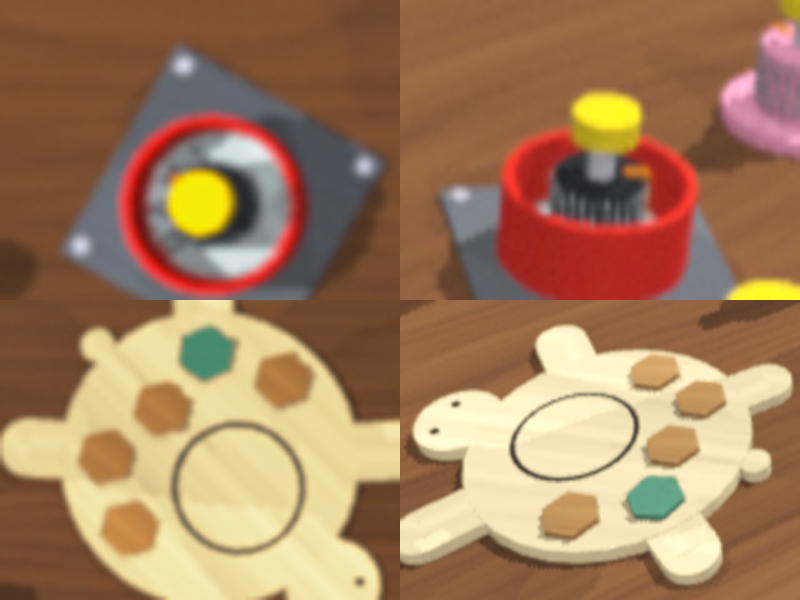

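The crop confirms it: the stamp in the holder has a yellow head, black sleeve and aluminium foot, and is smaller than the white-footed one. Holder and head are at top ≈ (242.5,267.5) and (240,267.5), and the head in scene ≈ (379,216). The circle is at top ≈ (451,276), scene ≈ (153,331).

```bash
cat > h.py <<'E'
import numpy as np
from workcell import arm
def pix2w(n,u,v,z):
    p=arm.camera_params(n);E=np.array(p["extrinsics"])
    d=E[:3,:3]@np.array([(u-p["cx"])/p["fx"],-(v-p["cy"])/p["fy"],-1]);o=E[:3,3]
    return o+d*(z-o[2])/d[2]
def w2pix(n,P):
    p=arm.camera_params(n);E=np.array(p["extrinsics"]);c=E[:3,:3].T@(np.array(P)-E[:3,3])
    return p["cx"]+p["fx"]*c[0]/-c[2],p["cy"]-p["fy"]*c[1]/-c[2]
def rel(target):   # tool-axis shift (units of 50mm) to target TCP position
    from scipy.spatial.transform import Rotation as R
    s=arm.get_state();r=R.from_euler("xyz",s["tool_rot"],degrees=True)
    return np.round(r.inv().apply(np.array(target)-s["ee_pos"])/0.05,3)
E
python3 - <<'E'
from h import *
np.set_printoptions(precision=4,suppress=True)
print("rim top",pix2w("top",242.2,267.4,.044))
print("head top",pix2w("top",239.8,267.2,.080),"scene",pix2w("scene",379.0,216.0,.080))
print("circle",pix2w("top",451.0,275.8,.012),"scene",pix2w("scene",153.,330.9,.012))
print("glue cap",pix2w("top",348,314,.125))
print("pointer top",pix2w("top",234.8,262.7,.045),"scene",pix2w("scene",385.1,228.8,.047))
import cv2
# refine: yellow head centroid and circle ellipse
t=cv2.imread("pics/top0.png");hsv=cv2.cvtColor(t,cv2.COLOR_BGR2HSV)
m=cv2.inRange(hsv,(25,180,150),(35,255,255))[227:300,200:280];c=cv2.moments(m,True);print("yellow",200+c['m10']/c['m00'],227+c['m01']/c['m00'],c['m00'])
E
```

```text
rim top [0.5633 0.2532 0.044 ]
head top [0.5631 0.2533 0.08  ] scene [0.5623 0.2567 0.08  ]
circle [ 0.5587 -0.2622  0.012 ] scene [ 0.5587 -0.2624  0.012 ]
glue cap [ 0.4635 -0.0054  0.125 ]
pointer top [0.5742 0.2716 0.045 ] scene [0.5724 0.2703 0.047 ]
yellow 239.78195488721803 267.0827067669173 133.0
```

Emit:
arm_command([
  [[0,0,0,0.98,0.455,0,85],[0,0,0,0.98,0.455,0,85],[0,0,0,0.98,0.455,0,85],[0,0,0,0.98,0.455,0,85],[0,0,0,0.98,0.455,0,85]],
])

```text
time: 0.72
ee_pos: [0.5352, -0.5666, 0.4043]
tool_rot: [-180.0, 0.0, 24.9]
wrist_force: [0.2, -0.9, 0.4]
opening: 0.0851
grasp_force: 0.0
```

Emit:
arm_command([
  [[0,0,0,0.46,-0.98,0,85],[0,0,0,0.46,-0.98,0,85],[0,0,0,0.46,-0.98,0,85],[0,0,0,0.46,-0.98,0,85],[0,0,0,0.46,-0.98,0,85]],
])

```text
time: 1.35
ee_pos: [0.5343, -0.2944, 0.4044]
tool_rot: [-180.0, 0.0, 24.9]
wrist_force: [0.9, -0.5, 0.0]
opening: 0.0852
grasp_force: 0.0
```

Emit:
arm_command([
  [[0,0,0,0.46,-0.98,0,85],[0,0,0,0.46,-0.98,0,85],[0,0,0,0.46,-0.98,0,85],[0,0,0,0.46,-0.98,0,85],[0,0,0,0.46,-0.98,0,85]],
])

```text
time: 1.98
ee_pos: [0.5353, -0.0238, 0.4046]
tool_rot: [-180.0, 0.0, 24.9]
wrist_force: [-0.6, -0.2, 0.4]
opening: 0.0847
grasp_force: 0.0
```

Emit:
arm_command([
  [[0,0,0,0.46,-0.98,0,85],[0,0,0,0.46,-0.98,0,85],[0,0,0,0.46,-0.98,0,85],[0,0,0,0.2,-0.4,0,85],[0,0,0,0,0,0,85]],
])

```text
time: 2.6
ee_pos: [0.5367, 0.1606, 0.4043]
tool_rot: [-180.0, 0.0, 25.1]
wrist_force: [-0.7, 0.0, 0.1]
opening: 0.085
grasp_force: 0.0
```

```bash
python3 -c "
from h import *
s=arm.get_state();print(s['time'],s['ee_pos'],s['tool_rot'],s['joint_positions']);print(rel([.563,.254,.30]),rel([.563,.254,.228]))"
```

```text
2.6 [0.53667864 0.16055582 0.40431018] [-1.79995074e+02  3.27990634e-02  2.50555517e+01] [ 9.89998054e+00  2.28850692e+01  9.85634410e+01 -4.47652584e-03
  5.85844361e+01  7.48467647e+01]
[ 1.27  -1.47   2.086] [ 1.27  -1.47   3.526]
```

Emit:
arm_command([
  [[0,0,0,0.32,-0.37,0.52,85],[0,0,0,0.32,-0.37,0.52,85],[0,0,0,0.32,-0.37,0.52,85],[0,0,0,0.31,-0.36,0.52,85],[0,0,0,0,0,0,85]],
])

```text
time: 3.22
ee_pos: [0.5637, 0.2524, 0.2987]
tool_rot: [-180.0, 0.2, 24.9]
wrist_force: [-1.1, -0.3, 0.4]
opening: 0.0852
grasp_force: 0.0
```

```bash
python3 - <<'E'
from h import *
import cv2
s=arm.get_state();print(s['time'],s['ee_pos'],s['tool_rot'],s['wrist_force']);print(rel([.563,.254,.228]))
t=arm.grab_frame("top");s=arm.grab_frame("scene")
f=lambda im,x,y,w,h,k:cv2.resize(im[y:y+h,x:x+w],None,fx=k,fy=k,interpolation=cv2.INTER_CUBIC)
cv2.imwrite("pics/c2.png",f(s,300,130,160,120,5))
E
```

```text
3.225 [0.56365132 0.25241591 0.29866725] [-179.98485272    0.20470129   24.93893163] [-1.12546463 -0.3062768   0.35190196]
[ 0.007 -0.034  1.413]
```

View pics/c2.png

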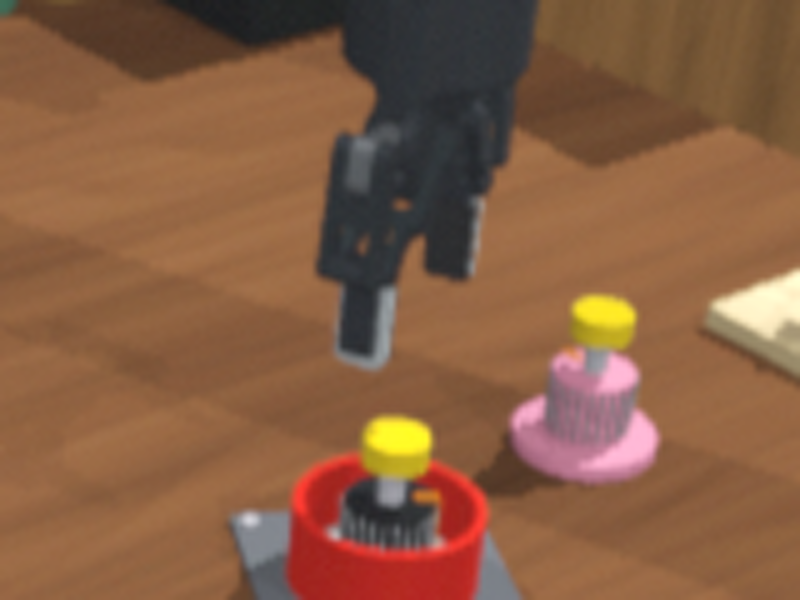

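The open gripper is above the holder, with the head at crop (398,440) below and between the fingers. I'll descend and grip the head.

Emit:
arm_command([
  [[0,0,0,0,-0.03,0.5,85],[0,0,0,0,0,0.5,85],[0,0,0,0,0,0.3,85],[0,0,0,0,0,0.11,85],[0,0,0,0,0,0,85]],
])

```text
time: 3.95
ee_pos: [0.5631, 0.2537, 0.2307]
tool_rot: [180.0, -0.0, 24.9]
wrist_force: [-0.7, -0.0, 0.6]
opening: 0.0848
grasp_force: 0.0
```

Emit:
arm_command([
  [[0,0,0,0,0,0,34],[0,0,0,0,0,0,34],[0,0,0,0,0,0,34],[0,0,0,0,0,0,20],[0,0,0,0,0,0,20]],
], newtons=40)

```text
time: 4.58
ee_pos: [0.5628, 0.2543, 0.2305]
tool_rot: [-180.0, -0.0, 24.9]
wrist_force: [-2.2, 3.7, 4.6]
opening: 0.0285
grasp_force: 39.1
```

Emit:
arm_command([
  [[0,0,0,0,0,0,20],[0,0,0,0,0,0,20],[0,0,0,0,0,0,20]],
])

```text
time: 4.95
ee_pos: [0.5629, 0.2542, 0.2303]
tool_rot: [-180.0, -0.0, 24.9]
wrist_force: [-2.2, 4.4, 3.9]
opening: 0.0287
grasp_force: 39.1
```

Emit:
arm_command([
  [[0,0,0,0,0,-0.1,20],[0,0,0,0,0,-0.2,20],[0,0,0,0,0,-0.2,20],[0,0,0,0,0,-0.2,20],[0,0,0,0,0,-0.2,20]],
])

```text
time: 5.58
ee_pos: [0.5629, 0.2539, 0.276]
tool_rot: [180.0, -0.0, 24.9]
wrist_force: [0.9, -0.2, -7.5]
opening: 0.0281
grasp_force: 40.3
```

```bash
python3 - <<'E'
from h import *
import cv2
s=arm.get_state();print(s['time'],s['ee_pos'],s['opening'],s['wrist_force'],s['moment'])
im=arm.grab_frame("scene")
f=lambda im,x,y,w,h,k:cv2.resize(im[y:y+h,x:x+w],None,fx=k,fy=k,interpolation=cv2.INTER_CUBIC)
cv2.imwrite("pics/c3.png",f(im,320,130,120,135,4))
E
```

```text
5.575 [0.56287241 0.25393673 0.27598505] 0.028098239059518963 [ 0.86774631 -0.160161   -7.49068565] [ 0.01830765 -0.03184112 -0.01712115]
```

View pics/c3.png

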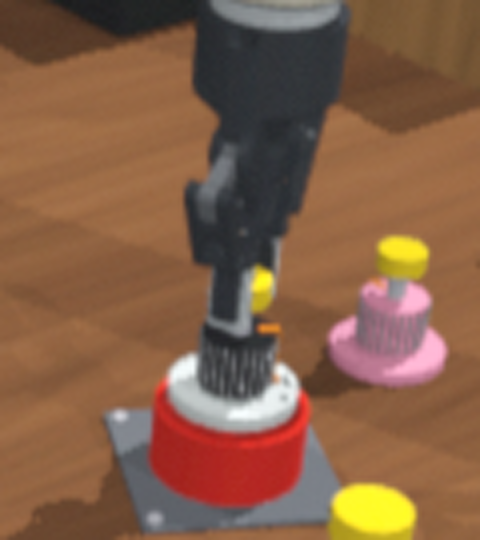

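The stamp hangs upright in the gripper, foot just above the holder rim (crop 232,390).

Emit:
arm_command([
  [[0,0,0,0,0,-0.4,20],[0,0,0,0,0,-0.6,20],[0,0,0,0,0,-0.6,20],[0,0,0,0,0,-0.5,20],[0,0,0,0,0,-0.3,20]],
])

```text
time: 6.25
ee_pos: [0.5627, 0.254, 0.3965]
tool_rot: [180.0, -0.1, 24.9]
wrist_force: [0.4, -0.0, -6.2]
opening: 0.0283
grasp_force: 40.7
```

Emit:
arm_command([
  [[0,0,0,-0.1,0.2,0,20],[0,0,0,-0.2,0.45,0,20],[0,0,0,-0.3,0.65,0,20],[0,0,0,-0.34,0.72,0,20],[0,0,0,-0.34,0.72,0,20]],
])

```text
time: 6.88
ee_pos: [0.5622, 0.101, 0.3938]
tool_rot: [-180.0, 0.1, 24.9]
wrist_force: [1.4, -0.2, -7.2]
opening: 0.0282
grasp_force: 40.8
```

Emit:
arm_command([
  [[0,0,0,-0.34,0.72,0,20],[0,0,0,-0.34,0.72,0,20],[0,0,0,-0.34,0.72,0,20],[0,0,0,-0.34,0.72,0,20],[0,0,0,-0.34,0.72,0,20]],
])

```text
time: 7.5
ee_pos: [0.5607, -0.0981, 0.3939]
tool_rot: [-179.9, 0.1, 24.9]
wrist_force: [0.7, -0.2, -6.5]
opening: 0.0282
grasp_force: 40.8
```

Emit:
arm_command([
  [[0,0,0,-0.34,0.72,0,20],[0,0,0,-0.34,0.72,0,20],[0,0,0,-0.34,0.72,0,20],[0,0,0,-0.34,0.72,0,20],[0,0,0,-0.2,0.45,0,20]],
])

```text
time: 8.12
ee_pos: [0.56, -0.2822, 0.3938]
tool_rot: [-179.9, 0.1, 24.8]
wrist_force: [1.2, 0.3, -5.5]
opening: 0.0283
grasp_force: 40.8
```

Emit:
arm_command([
  [[0,0,0,-0.1,0.2,0,20],[0,0,0,0,0,0,20]],
])

```text
time: 8.38
ee_pos: [0.5602, -0.2913, 0.3947]
tool_rot: [-180.0, 0.0, 24.9]
wrist_force: [0.2, 0.6, -6.2]
opening: 0.0284
grasp_force: 40.8
```

```bash
python3 -c "
from h import *
s=arm.get_state();print(s['time'],s['ee_pos'],s['tool_rot'],s['opening']);print(rel([.5587,-.2623,.30]))"
```

```text
8.375 [ 0.56024835 -0.29131505  0.39473924] [-1.79954973e+02  1.77776408e-02  2.48840801e+01] 0.02842464257375138
[ 0.217 -0.538  1.895]
```

Emit:
arm_command([
  [[0,0,0,0.04,-0.1,0.3,20],[0,0,0,0.06,-0.15,0.7,20],[0,0,0,0.06,-0.15,0.8,20],[0,0,0,0.06,-0.14,0.7,20],[0,0,0,0,0,0.4,20]],
])

```text
time: 9.0
ee_pos: [0.5587, -0.2599, 0.2477]
tool_rot: [-179.8, 0.1, 25.0]
wrist_force: [0.4, 0.2, -6.3]
opening: 0.0283
grasp_force: 40.9
```

Emit:
arm_command([
  [[0,0,0,0,0,0.05,20],[0,0,0,0,0,0,20],[0,0,0,0,0,0,20]],
])

```text
time: 9.38
ee_pos: [0.5592, -0.2621, 0.2487]
tool_rot: [179.9, -0.1, 24.9]
wrist_force: [0.8, -0.2, -5.7]
opening: 0.0288
grasp_force: 40.9
```

```bash
python3 - <<'E'
from h import *
import cv2
s=arm.get_state();print(s['time'],s['ee_pos'],s['tool_rot'],s['opening'],s['wrist_force']);print(rel([.5587,-.2623,.2383]))
im=arm.grab_frame("scene");t=arm.grab_frame("top")
f=lambda im,x,y,w,h,k:cv2.resize(im[y:y+h,x:x+w],None,fx=k,fy=k,interpolation=cv2.INTER_CUBIC)
cv2.imwrite("pics/c4.png",f(im,90,230,130,130,4.5))
E
```

```text
9.375 [ 0.5591615  -0.26205477  0.24873286] [ 1.79914071e+02 -5.54019068e-02  2.49254103e+01] 0.028792575343873698 [ 0.83229523 -0.24037133 -5.6846199 ]
[-0.011  0.     0.209]
```

View pics/c4.png

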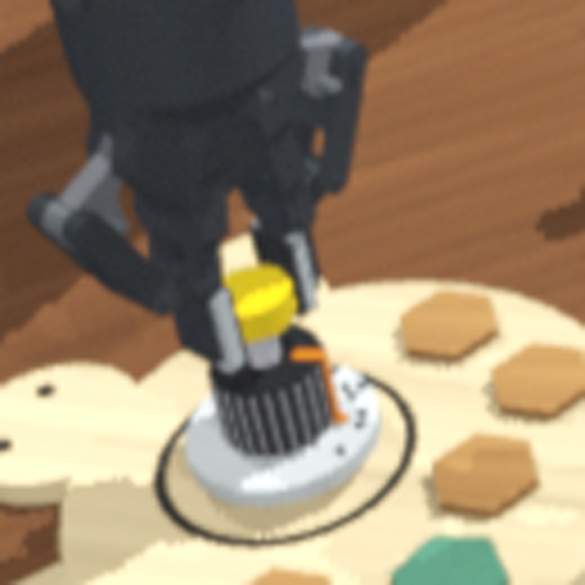

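```bash
python3 - <<'E'
from h import *
k=lambda P:[round((a-b)*4.5,0) for a,b in zip(w2pix("scene",P),(90,230))]
c=np.array([.5592,-.2621])
for z in (.0224,.0304,.0654,.0984): print(z,k([*c,z]))
a=np.linspace(0,2*np.pi,13)[:-1]
print([k([c[0]+.036*np.cos(q),c[1]+.036*np.sin(q),.0304]) for q in a])
E
```

```text
0.0224 [np.float64(280.0), np.float64(435.0)]
0.0304 [np.float64(276.0), np.float64(420.0)]
0.0654 [np.float64(259.0), np.float64(353.0)]
0.0984 [np.float64(242.0), np.float64(286.0)]
[[np.float64(309.0), np.float64(476.0)], [np.float64(350.0), np.float64(449.0)], [np.float64(371.0), np.float64(416.0)], [np.float64(366.0), np.float64(385.0)], [np.float64(338.0), np.float64(364.0)], [np.float64(294.0), np.float64(358.0)], [np.float64(246.0), np.float64(368.0)], [np.float64(204.0), np.float64(392.0)], [np.float64(181.0), np.float64(425.0)], [np.float64(183.0), np.float64(458.0)], [np.float64(210.0), np.float64(481.0)], [np.float64(257.0), np.float64(488.0)]]
```

The stamp is over the circle with the foot well inside the ring (crop 283,440; ring from 160 to 412), perhaps leaning by a few degrees. The pointer (310,355 to 340,420) is on the right, next to the dot groups. I'll lower it with light grip so it can square itself up.

Emit:
arm_command([
  [[0,0,0,0,0,0.06,20],[0,0,0,0,0,0.06,20],[0,0,0,0,0,0,20],[0,0,0,0,0,0,20]],
], newtons=20)

```text
time: 9.98
ee_pos: [0.559, -0.2622, 0.2416]
tool_rot: [180.0, 0.0, 24.9]
wrist_force: [0.9, 1.1, -7.6]
opening: 0.0285
grasp_force: 40.9
```

Emit:
arm_command([
  [[0,0,0,0,0,0.02,20],[0,0,0,0,0,0,20]],
])

```text
time: 10.22
ee_pos: [0.559, -0.2622, 0.2406]
tool_rot: [180.0, 0.0, 24.9]
wrist_force: [-0.1, -0.4, -7.2]
opening: 0.0283
grasp_force: 40.9
```

Emit:
arm_command([
  [[0,0,0,0,0,0.02,20],[0,0,0,0,0,0,20]],
])

```text
time: 10.48
ee_pos: [0.559, -0.2622, 0.2396]
tool_rot: [-180.0, 0.0, 24.9]
wrist_force: [0.0, 0.8, -7.3]
opening: 0.0282
grasp_force: 40.9
```

Emit:
arm_command([
  [[0,0,0,0,0,0.01,20],[0,0,0,0,0,0,20]],
])

```text
time: 10.72
ee_pos: [0.559, -0.2622, 0.2392]
tool_rot: [180.0, 0.0, 24.9]
wrist_force: [0.0, -0.0, -6.6]
opening: 0.0286
grasp_force: 40.9
```

Emit:
arm_command([
  [[0,0,0,0,0,0.01,20],[0,0,0,0,0,0,20]],
])

```text
time: 10.98
ee_pos: [0.559, -0.2622, 0.2388]
tool_rot: [180.0, -0.0, 24.9]
wrist_force: [-1.4, 0.6, -3.9]
opening: 0.0286
grasp_force: 41.3
```

Emit:
arm_command([
  [[0,0,0,0,0,0.01,20],[0,0,0,0,0,0,20]],
])

```text
time: 11.22
ee_pos: [0.559, -0.2622, 0.2387]
tool_rot: [180.0, -0.0, 24.9]
wrist_force: [-2.3, 2.3, 3.7]
opening: 0.0284
grasp_force: 41.8
```

Emit:
arm_command([
  [[0,0,0,0,0,0,32],[0,0,0,0,0,0,40],[0,0,0,0,0,0,60],[0,0,0,0,0,0,85],[0,0,0,0,0,0,85]],
])

```text
time: 11.85
ee_pos: [0.559, -0.2622, 0.2382]
tool_rot: [180.0, -0.0, 24.9]
wrist_force: [-0.6, -0.4, 0.3]
opening: 0.0854
grasp_force: 0.0
```

```bash
python3 - <<'E'
from h import *
import cv2
s=arm.get_state();print(s['time'],s['ee_pos'],s['opening'],s['wrist_force'])
im=arm.grab_frame("scene")
f=lambda im,x,y,w,h,k:cv2.resize(im[y:y+h,x:x+w],None,fx=k,fy=k,interpolation=cv2.INTER_CUBIC)
cv2.imwrite("pics/c5.png",f(im,100,280,110,85,7))
E
```

```text
11.85 [ 0.55899313 -0.26222297  0.23820137] 0.08544131856458317 [-0.61022029 -0.40434563  0.2551544 ]
```

View pics/c5.png

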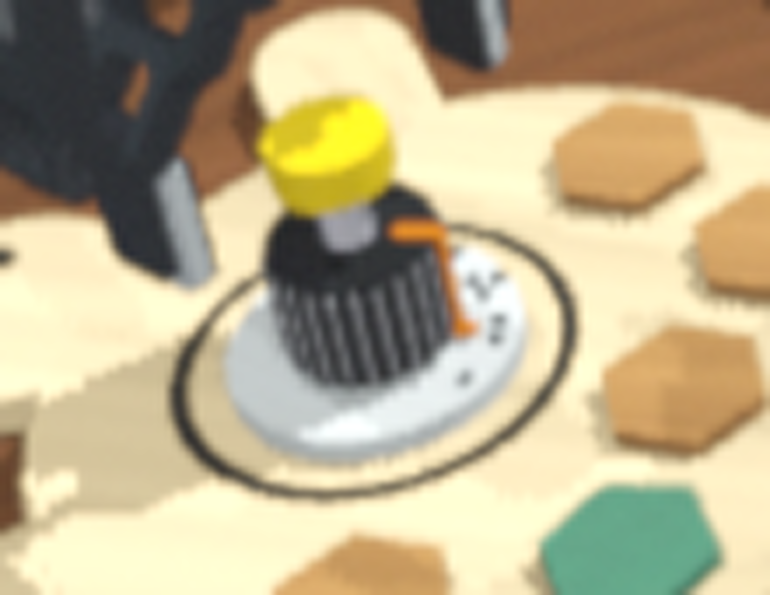

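```bash
python3 - <<'E'
from h import *
np.set_printoptions(precision=4,suppress=True)
g=lambda x,y,z:pix2w("scene",(x+.5)/7-.5+100,(y+.5)/7-.5+280,z)
# foot centre: fit outline (top edge points of foot), bottom edge points at z .012
import cv2
top=np.array([g(*p,.020)[:2] for p in[(226,355),(522,300),(503,260),(524,320)]])
bot=np.array([g(*p,.012)[:2] for p in[(250,425),(330,460),(400,452),(470,420),(515,360)]])
from scipy.optimize import least_squares
P=np.vstack([top,bot]);r=least_squares(lambda c:np.hypot(*(P-c).T)-.036,[.56,-.26]);print("foot",r.x,r.fun*1000)
ring=np.array([g(*p,.012)[:2] for p in[(175,390),(575,320),(325,493),(450,230),(230,305),(480,445)]])
q=least_squares(lambda c:np.hypot(*(ring-c[:2]).T)-c[2],[.56,-.26,.045]);print("ring",q.x)
head=g(325,135,.088)[:2];print("head",head)
for c in(r.x,):
  for n,x,y,z in[("1",463,378,.02),("2",497,330,.02),("3",484,285,.02),("4",458,248,.02),("ptip",465,328,.024),("pcorner",440,232,.056),("pin",393,230,.056)]:
    d=g(x,y,z)[:2]-c;print(n,np.degrees(np.arctan2(d[1],d[0])).round(1),np.hypot(*d).round(4))
E
```

```text
foot [ 0.5577 -0.2603] [-0.286  -0.1019  0.5494  0.5207 -0.478   0.4571  0.3515  0.224  -1.7049]
ring [ 0.5573 -0.261   0.047 ]
head [ 0.5613 -0.2612]
1 23.5 0.0308
2 56.5 0.0304
3 91.5 0.0285
4 122.4 0.0331
ptip 48.5 0.0241
pcorner 49.3 0.0231
pin 46.1 0.0115
```

The stamp stands flat inside the ring. The dots run 1 (463,378), 2 (497,330), 3 (485,285), 4 (458,248). The pointer is at (465,328), about 49°, and setting 3 is at about 91°, so the sleeve needs roughly +42.5° CCW.

Emit:
arm_command([
  [[0,0,0,0,0,0.3,85],[0,0,0,0,0,0.3,85],[0,0,0,0,0,0.2,85],[0,0,0,0,0,0,60],[0,0,0,0,0,0,50]],
], newtons=20)

```text
time: 12.52
ee_pos: [0.5591, -0.2623, 0.1983]
tool_rot: [180.0, -0.0, 24.9]
wrist_force: [-0.4, 0.9, 0.1]
opening: 0.0512
grasp_force: 0.0
```

Emit:
arm_command([
  [[0,0,0,0,0,0,44],[0,0,0,0,0,0,38],[0,0,0,0,0,0,36],[0,0,0,0,0,0,36]],
], newtons=20)

```text
time: 13.02
ee_pos: [0.559, -0.2621, 0.1988]
tool_rot: [180.0, -0.0, 24.9]
wrist_force: [-1.2, 2.0, 5.6]
opening: 0.0413
grasp_force: 20.3
```

Emit:
arm_command([
  [[0,0,-0.5,0,0,0,36],[0,0,-0.95,0,0,0,36],[0,0,-0.95,0,0,0,36],[0,0,-0.95,0,0,0,36],[0,0,-0.9,0,0,0,36]],
])

```text
time: 13.65
ee_pos: [0.5592, -0.2623, 0.1988]
tool_rot: [179.9, 0.0, 67.7]
wrist_force: [0.6, 1.6, 4.1]
opening: 0.0415
grasp_force: 20.3
```

Emit:
arm_command([
  [[0,0,0,0,0,0,36],[0,0,0,0,0,0,44],[0,0,0,0,0,0,60],[0,0,0,0,0,0,85],[0,0,0,0,0,0,85]],
])

```text
time: 14.28
ee_pos: [0.559, -0.2622, 0.1981]
tool_rot: [-180.0, 0.0, 67.4]
wrist_force: [-0.0, -0.5, -0.0]
opening: 0.0854
grasp_force: 0.0
```

Emit:
arm_command([
  [[0,0,0,0,0,-0.4,85],[0,0,0,0,0,-0.8,85],[0,0,0,0,0,-0.8,85],[0,0,0,0,0,0,85]],
])

```text
time: 14.78
ee_pos: [0.5592, -0.2623, 0.3011]
tool_rot: [179.7, 0.0, 67.4]
wrist_force: [0.6, 0.4, -0.1]
opening: 0.085
grasp_force: 0.0
```

```bash
python3 - <<'E'
from h import *
import cv2
s=arm.get_state();print(s['time'],s['ee_pos'],s['tool_rot'])
im=arm.grab_frame("scene")
f=lambda im,x,y,w,h,k:cv2.resize(im[y:y+h,x:x+w],None,fx=k,fy=k,interpolation=cv2.INTER_CUBIC)
cv2.imwrite("pics/c6.png",f(im,100,280,110,85,7))
E
```

```text
14.775 [ 0.55924856 -0.26233481  0.30111858] [1.79703474e+02 4.72074140e-02 6.73985442e+01]
```

View pics/c6.png

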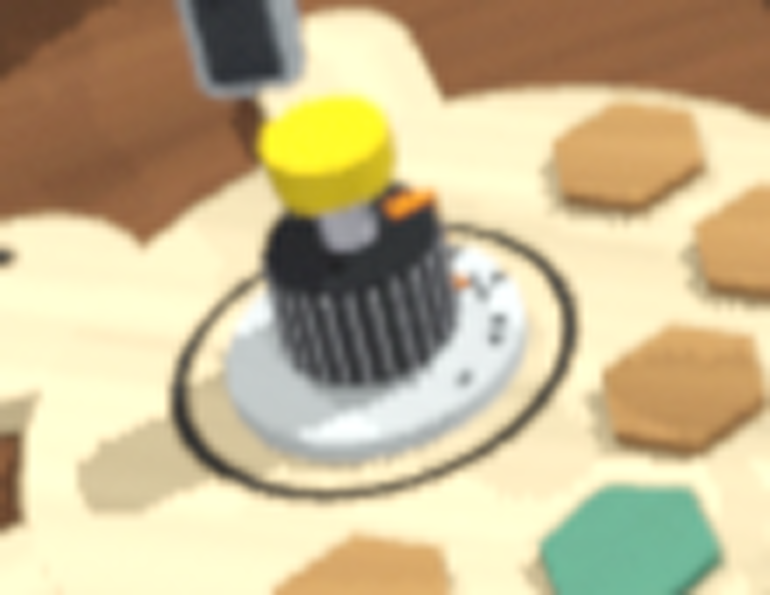

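```bash
python3 - <<'E'
from h import *
g=lambda x,y,z:pix2w("scene",(x+.5)/7-.5+100,(y+.5)/7-.5+280,z)
for c in((.5577,-.2603),(.559,-.2615)):
  for n,x,y,z in[("1",463,378,.02),("2a",497,322,.02),("2b",496,338,.02),("3a",474,281,.02),("3b",482,294,.02),("3c",497,277,.02),("ptip",463,283,.024),("pout",437,200,.056),("pin",390,212,.056)]:
    d=g(x,y,z)[:2]-c;print(n,np.degrees(np.arctan2(d[1],d[0])).round(1),np.hypot(*d).round(4))
print(rel([.559,-.262,.27]))
E
```

```text
1 23.6 0.0308
2a 62.0 0.0299
2b 51.3 0.0309
3a 97.6 0.0272
3b 85.4 0.027
3c 93.1 0.0324
ptip 90.0 0.0234
pout 80.9 0.0213
pin 83.1 0.01
1 26.6 0.0301
2a 65.3 0.0304
2b 54.5 0.0311
3a 99.9 0.0286
3b 88.3 0.0281
3c 95.2 0.0337
ptip 93.0 0.0246
pout 84.7 0.0223
pin 90.5 0.0111
[ 0.004 -0.002  0.585]
```

The pointer tip (462,283) now faces the three dots (474–497, 277–294), and the foot has not moved. Next I'll close the fingers and press.

Emit:
arm_command([
  [[0,0,0,0,0,0,0],[0,0,0,0,0,0,0],[0,0,0,0,0,0,0],[0,0,0,0,0,0,0],[0,0,0,0,0,0,0]],
])

```text
time: 15.45
ee_pos: [0.559, -0.2622, 0.2981]
tool_rot: [-180.0, 0.0, 67.4]
wrist_force: [-0.6, 0.2, 0.9]
opening: 0.0002
grasp_force: 0.0
```

Emit:
arm_command([
  [[0,0,0,0,0,0.3,0],[0,0,0,0,0,0.3,0],[0,0,0,0,0,0.1,0],[0,0,0,0,0,0.06,0],[0,0,0,0,0,0,0]],
])

```text
time: 16.08
ee_pos: [0.5588, -0.2621, 0.2603]
tool_rot: [-179.9, -0.0, 67.4]
wrist_force: [-3.9, 1.9, 4.9]
opening: 0.0004
grasp_force: 2.6
```

Emit:
arm_command([
  [[0,0,0,0,0,0.04,0],[0,0,0,0,0,0.04,0],[0,0,0,0,0,0.04,0],[0,0,0,0,0,0.03,0],[0,0,0,0,0,0,0]],
])

```text
time: 16.7
ee_pos: [0.5588, -0.2621, 0.2536]
tool_rot: [-180.0, 0.0, 67.4]
wrist_force: [-5.8, 3.3, 10.9]
opening: 0.0
grasp_force: 5.3
```

Emit:
arm_command([
  [[0,0,0,0,0,0.02,0],[0,0,0,0,0,0,0]],
])

```text
time: 16.95
ee_pos: [0.5588, -0.262, 0.2527]
tool_rot: [-180.0, 0.0, 67.4]
wrist_force: [-5.1, 2.2, 11.5]
opening: -0.0001
grasp_force: 5.6
```

Emit:
arm_command([
  [[0,0,0,0,0,0.02,0],[0,0,0,0,0,0,0]],
])

```text
time: 17.2
ee_pos: [0.5587, -0.262, 0.2518]
tool_rot: [-180.0, 0.0, 67.4]
wrist_force: [-6.0, 2.2, 12.1]
opening: -0.0003
grasp_force: 6.0
```

Emit:
arm_command([
  [[0,0,0,0,0,0.02,0],[0,0,0,0,0,0,0]],
])

```text
time: 17.45
ee_pos: [0.5587, -0.262, 0.2514]
tool_rot: [180.0, 0.0, 67.4]
wrist_force: [-6.9, 4.1, 17.1]
opening: 0.0001
grasp_force: 8.7
```

Emit:
arm_command([
  [[0,0,0,0,0,0.01,0],[0,0,0,0,0,0,0]],
])

```text
time: 17.7
ee_pos: [0.5587, -0.262, 0.2514]
tool_rot: [180.0, 0.0, 67.4]
wrist_force: [-7.9, 4.7, 22.4]
opening: 0.0002
grasp_force: 11.0
```

Emit:
arm_command([
  [[0,0,0,0,0,-0.04,0],[0,0,0,0,0,-0.08,0],[0,0,0,0,0,-0.08,0],[0,0,0,0,0,-0.1,0],[0,0,0,0,0,-0.2,0]],
])

```text
time: 18.32
ee_pos: [0.5591, -0.2623, 0.2745]
tool_rot: [180.0, 0.0, 67.4]
wrist_force: [0.7, 0.2, 0.2]
opening: 0.0
grasp_force: 0.0
```

Emit:
arm_command([
  [[0,0,0,0,0,-0.6,0],[0,0,0,0,0,-0.8,0],[0,0,0,0,0,-0.8,0],[0,0,0,0,0,-0.5,0],[0,0,0,0,0,0,0]],
])

```text
time: 18.95
ee_pos: [0.559, -0.2622, 0.4114]
tool_rot: [179.8, 0.0, 67.4]
wrist_force: [0.4, -0.2, -0.2]
opening: -0.0005
grasp_force: 0.0
```

```bash
python3 - <<'E'
from h import *
import cv2
s=arm.get_state();print(s['time'],s['ee_pos'],s['wrist_force'])
im=arm.grab_frame("scene")
f=lambda im,x,y,w,h,k:cv2.resize(im[y:y+h,x:x+w],None,fx=k,fy=k,interpolation=cv2.INTER_CUBIC)
cv2.imwrite("pics/c7.png",f(im,100,280,110,85,7))
E
```

```text
18.95 [ 0.55896712 -0.26216083  0.41142275] [ 0.42879022 -0.21386966 -0.23135716]
```

View pics/c7.png

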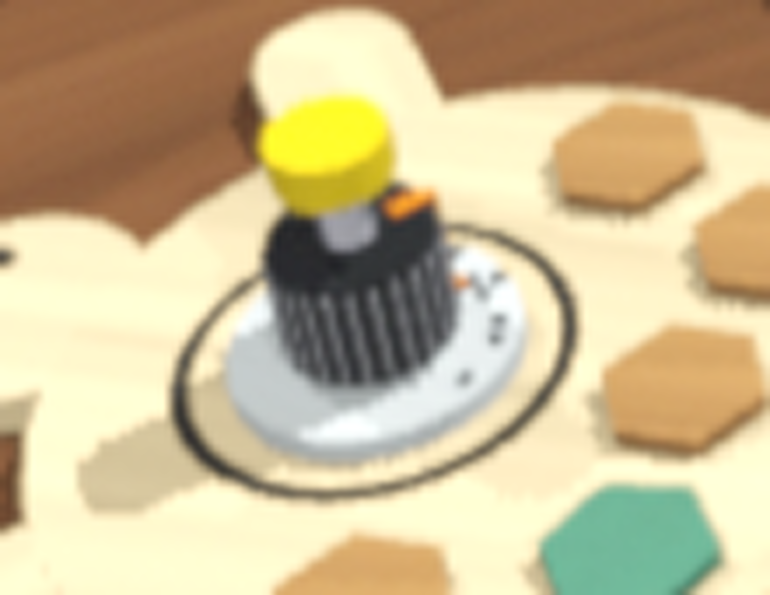

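The stamp stands inside the ring (foot 226–524, ring 172–577) with the head sprung back up at (325,135). The pointer tip (461,283) is at the three dots, and the tile hasn't moved.

```bash
python3 -c "
from workcell import arm
print(arm.finish_job())"
```

```text
the job is handed in; nothing more can be done
None
```

I stood the stamp upright inside the circle, set its dial to 3 (pointer within about 2° of the three dots), pressed the plunger to its stop and let it spring back, then handed the job in at about 19 s; the result has not been reported.

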